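# Rock a tight locating block out of its nest

### The arm

A 7-joint arm with a two-finger parallel gripper is mounted at the origin on a cart in front of the work surface, level with it; the furniture and walls round the work are solid. World frame = base frame: x ahead of the robot, y to its left, z up, the work surface at z = 0. Lengths are in m, angles in rad, forces in N, time in s.
With the tool pointing down it reaches from about 0.35 to 0.9 m from the base axis. Payload 8.1 kg.
Tool frame: the origin (TCP) lies at the very end of the fingers, on their centre line; the grasp point (between the pads) lies 19 mm behind it; z points along the fingers, y is the line along which they close (so a half turn about z gives the same grasp; the last joint's range is limited). The gripper opens to 92 mm and grips with 3 to 60 N. Pads are 19 mm wide; open, the fingers measure 130 mm over their backs; the gripper's body (75 mm by 190 mm) begins 47 mm behind the grasp point.
Start: joints at [-1.295, 0.434, 0.025, 1.573, -0.012, 1.134, -0.075], TCP at [0.231, 0.581, 0.227] pointing down, gripper open.
Joint ranges: [-2.62, 2.62], [-0.44, 2.09], [-1.27, 1.32], [0.08, 2.57], [-1.32, 4.46], [0.12, 2], [-2.74, 2.74]. Speed limits (rad/s): [2.22, 2.22, 3.01, 3.01, 3.14, 3.14, 3.14].

### API

Orientations are given as a rotation vector (axis times angle).
In Python, from cell import arm gives the robot as it stands.
- The arm moves only by the shell command python3 -m pendant 'ROWS' [FORCE]. ROWS is a JSON object of lists of equal length, an entry for each row: "slide": the shift along the tool's x, y, z in units of 0.3 m (1.0 is 0.3 m), a list of three; "dr": the turn, a rotation vector about the tool's x, y, z in units of 0.12 rad (1.0 is 0.12 rad), a list of three; "claw": the opening, from 0 (shut) to 1 (fully open). In form: {"slide": [[tx, ty, tz], ...], "dr": [[ax, ay, az], ...], "claw": [claw, ...]}. A call has 1 to 10 rows; each row shifts and turns the commanded pose from where the row before left it, along the tool's axes as they then stand; what a row does not reach is not made up. A row lasts 1/10 s, in which the tool goes at most 50 mm and 8.59 degrees, less where a joint would pass 70% of its speed; a pose out of reach is approached as far as the arm can. A call with a number of a shift or a turn outside -1 to 1 is refused whole. A call with a gripper value outside its range is refused whole. The fingers move at their own pace and stop on an object; FORCE is the grip in N (left out, the last holds). Time passes only in rows, so rows that do not move let the fingers close. It gives the time, the measured TCP pose, the force, the opening and the grip force at its end, in the units of the state.
- arm.observe(): the state, without advancing time (a new reading comes with each control period).
- arm.get_image(name): name is "scene" or "side" or "wrist"; returns the picture (420x560x3 uint8, red, green, blue); there is no depth.
- arm.calibration(name): a dict with "K" (3x3 intrinsics, pixels), "xyz" and "orientation" of the camera in the world. Camera axes: x right, y up, looking along -z (the intrinsics and any distortion apply to the point x, -y, -z); pixel columns grow to the right and rows downward; lengths in m; the calibration is good to about 2 mm. The wrist camera is an equidistant fisheye: a pixel r from the principal point sees the ray r / f radians off the axis. A picture is of the moment at which its call begins: read the wrist's pose just before it. calibration takes no time and is no camera call; for the wrist camera it gives the pose at the moment of the call.
- arm.sign_off(): hands the job in; it is judged then, once.
The state is a dict: "clock": time; "joints": joint angles; "dq": joint speeds; "joint_efforts": joint torques, N m; "position": TCP position; "ee_rot": TCP orientation; "force": force on the tool from outside, world axes, zero at the start; "ft_torque": the same for the moment, N m; "width": opening from 0.0 (shut) to 1.0 (fully open); "gripper_force": force on a finger pad.
Only numpy, scipy, OpenCV 4.12 (cv2) and the standard library are available. Lean on these libraries where they do the work, as an engineer would, in place of code of your own. Each camera call takes 0.05 s, during which the arm holds its last target. There are 200 camera calls.

### The job

Unlock the drilling nest by sliding the red lock grip away from the yellow-headed locating block to its end stop, then take the block by its yellow head and rock it from side to side along the slot while easing it upwards, a little each stroke, until it comes free. It sits too tightly to be pulled straight: the nest plate is loose on its guide posts and must not be lifted noticeably off its base, and the marker, bush and pipe fitting lying about stay where they are. Finish still holding the block upright and still, straight above its slot and just clear of it (its lower end some 5 to 25 mm above the slot's mouth); do not put it down or let go.

Things in the scene. Friction and masses are not known exactly. Their poses are not given: they have to be found in the camera images.
- fixture: Fixed dark steel base, 186 x 112 x 12 mm. Origin on the bench, straight below the middle of the slot; z up, y along the slot, -x from the slot towards the red lock grip. Plate x -131 to +55 mm, y +-56 mm. It carries the loose nest plate. Steel lock guide at x -44 to -24, y +-18, top 82 mm above the bench; lock's end stop at x -119 to -111, top 68 mm above the bench.
- block: Locating block, 0.2 to 0.3 kg; origin at the lowest point of its rounded nose, z up, y along the slot. Nose 5 mm high; brass shank 14 (x) x 30 (y) mm, z 5 to 30; window for the lock bolt, 14 mm wide in y, z 30 to 46; yellow head 16 (x) x 30 (y) mm, z 46 to 86: grip it across the 30 mm from above. Seated, its nose is 30 mm above the bench.
- block_top (a point): Centre of the top of the yellow head, 86 mm above the nose. In the slot the block is squeezed in x only; along y it has 8 mm of play at each end, so it can lean about the fixture's x axis by 0.15 rad and more to either side, turning about a point some 15 mm above the nose. While it rocks it slides up easily, about 2.5 mm a stroke; a straight pull takes 30 to 50 N.
- slot_mouth (a point): Centre of the slot's mouth, 58 mm above the bench, level with the top of the blue jaw block (x -24 to +31, y +-40 mm from here). The slot is 14 mm wide in x, 46 mm long in y and 28 mm deep; a black cheek on its +x side presses on the shank with about 32 N. The block is clear when its nose is above this point. Moves with the nest plate.
- lock (a joint): Lock slide, m: 0 = bolt fully through the block's window, 0.035 = grip at its end stop, bolt clear of the block. It grows as the grip moves along the fixture's -x; friction about 2.5 N; stays where it is left.
- lock_grip (a point): Red plastic lock grip, an upright post 14 x 14 mm, its top 110 mm above the bench and its lower end 70 mm above the bench; this point is on its axis 97 mm above the bench. 66 mm from the block's axis when locked, 101 mm when unlocked.
- nest (a joint): Lift of the loose aluminium nest plate (88 mm wide in y, weighs 18 N with jaws and lock) on its guide posts, m: 0 = resting on the base, at most 0.02. Pulling the block straight up, or with the lock on, lifts it; it falls back by its own weight.
- marker: Blue marker pen lying on the bench, 126 mm long, 17 mm thick; bystander.
- bush: Cream stepped bush standing on the bench, 28 mm across, 34 mm high; bystander.
- fitting: Black pipe union standing on the bench, 56 mm across, 52 mm high; bystander.
There are look-alikes about, which are no part of the job. What is meant by the block is not green, and is the smaller of those in its own colour.

How it is judged:
By the outcome, as a careful person would: the job done as asked, in the order asked, and still so for the second after the job is handed in, while the arm keeps its last pose, push and grip.
It also fails if it takes over 54 s, if anything falls off the work surface, if the arm or the gripper's body presses on something with over 40 N, if the wrist force passes 120 N, or if a joint passes its speed limit or range.

## Working session

There is one attempt and no reset: what is moved stays moved. The work goes in short steps, Python scripts to look and compute and a shell command to move; the robot and the scene stay as the last step left them, time stands still between calls to the robot, and variables do not carry over. Pictures are saved under pics/ and viewed, at most 10 in all, crops included, and the job is handed in when it is done.

```bash
mkdir -p pics; ls; python3 - <<'E'
from cell import arm
import cv2,numpy as np
s=arm.observe(); print({k:np.round(v,3) for k,v in s.items()})
a=[]
for n in ["scene","side"]:
    im=arm.get_image(n); cv2.imwrite(f"pics/{n}0.png",im[:,:,::-1]); c=arm.calibration(n); print(n,c)
E
```

```text
pics
{'clock': np.float64(0.0), 'joints': array([-1.295,  0.435,  0.025,  1.574, -0.012,  1.134, -0.075]), 'dq': array([-0.003,  0.001, -0.001, -0.001,  0.001, -0.001,  0.001]), 'joint_efforts': array([-1.0000e-03, -6.6786e+01,  9.8400e-01, -3.1447e+01, -6.1000e-02,
        4.2000e-02,  0.0000e+00]), 'position': array([0.231, 0.58 , 0.226]), 'ee_rot': array([-5.920e-01, -3.085e+00,  2.000e-03]), 'force': array([-0.889,  0.119, -0.594]), 'ft_torque': array([-0.047,  0.001,  0.03 ]), 'gripper_force': np.float64(0.0), 'width': np.float64(0.999)}
scene {'K': array([[394.75305748,   0.        , 276.84149263],
       [  0.        , 394.75305748, 206.58333949],
       [  0.        ,   0.        ,   1.        ]]), 'xyz': array([0.12331419, 0.10528908, 0.82292858]), 'orientation': array([ 0.44560043, -0.38927433, -1.44807674])}
side {'K': array([[472.04967863,   0.        , 282.19329135],
       [  0.        , 472.04967863, 215.9720132 ],
       [  0.        ,   0.        ,   1.        ]]), 'xyz': array([ 0.24860894, -0.56494123,  0.49135664]), 'orientation': array([ 1.09237075, -0.22046923, -0.40009921])}
```

View pics/scene0.png

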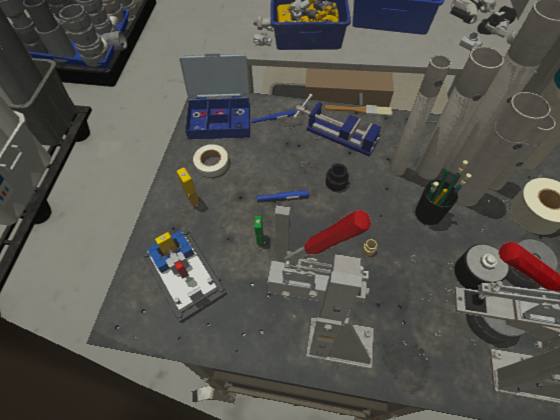

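View pics/side0.png

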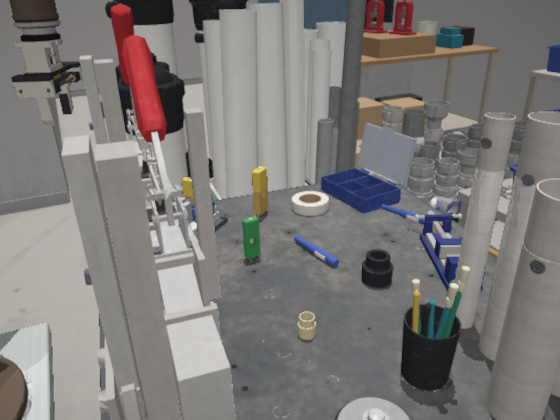

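The scene view shows the fixture on the left: yellow head at about (165,240), red grip at (180,267). The larger yellow look-alike is at (187,180) and the green one at (258,230). The side view shows the head at about (187,187), and the toggle clamp hides the grip.

```bash
cat > h.py <<'E'
import numpy as np,cv2
from cell import arm
from scipy.spatial.transform import Rotation as R
def ray(n,uv,c=None):
    c=c or arm.calibration(n);K=c["K"]
    d=np.array([(uv[0]-K[0,2])/K[0,0],-(uv[1]-K[1,2])/K[1,1],-1])
    return np.array(c["xyz"]),R.from_rotvec(c["orientation"]).apply(d)
def onz(n,uv,z):
    o,d=ray(n,uv); return o+d*(z-o[2])/d[2]
def proj(n,p):
    c=arm.calibration(n);K=c["K"];q=R.from_rotvec(c["orientation"]).inv().apply(np.array(p)-c["xyz"])
    return K[0,2]+K[0,0]*q[0]/-q[2],K[1,2]-K[1,1]*q[1]/-q[2]
def blobs(im,col):
    h=cv2.cvtColor(im,cv2.COLOR_RGB2HSV);H,S,V=cv2.split(h)
    m={"y":(H>18)&(H<34)&(S>150)&(V>90),"r":((H<8)|(H>172))&(S>150)&(V>80)}[col].astype(np.uint8)
    n,l,st,ce=cv2.connectedComponentsWithStats(m)
    return [(st[i],ce[i],l==i) for i in range(1,n) if st[i][4]>15]
E
python3 - <<'E'
from h import *
im=cv2.imread("pics/scene0.png")[:,:,::-1].copy()
for c in "yr":
    for s,ce,m in blobs(im,c):
        print(c,s,ce.round(1),onz("scene",ce,.1).round(3))
cv2.imwrite("pics/crop0.png",cv2.resize(im[220:330,130:240,::-1],None,fx=5.4,fy=5.4,interpolation=cv2.INTER_CUBIC))
im=cv2.imread("pics/side0.png")[:,:,::-1].copy()
for s,ce,m in blobs(im,"y"): print(s,ce.round(1))
E
```

```text
y [307   0   9  11  39] [311.1   5.7] [1.277 0.11  0.1  ]
y [277   2  19  20 206] [283.8  12.8] [1.236 0.191 0.1  ]
y [315   5  24  17 213] [327.6  14.3] [1.237 0.059 0.1  ]
y [298  16  18   6  63] [305.9  19.1] [1.209 0.123 0.1  ]
y [177 168  15  29 185] [184.6 179.1] [0.609 0.364 0.1  ]
y [155 232  16  20 142] [163.2 240.7] [0.455 0.376 0.1  ]
r [200 111   6   5  16] [202.8 113.2] [0.81 0.36 0.1 ]
r [ 305  210   66   44 1238] [338.4 231.4] [0.505 0.021 0.1  ]
r [ 499  242   61   49 1201] [530.3 264.5] [ 0.462 -0.35   0.1  ]
r [175 262   8   8  48] [178.5 265.4] [0.404 0.334 0.1  ]
[252 169  15  24 280] [259.  181.1]
[182 179  10  17 130] [186.6 187.7]
[412 293   7  39 185] [415.2 312.2]
```

View pics/crop0.png

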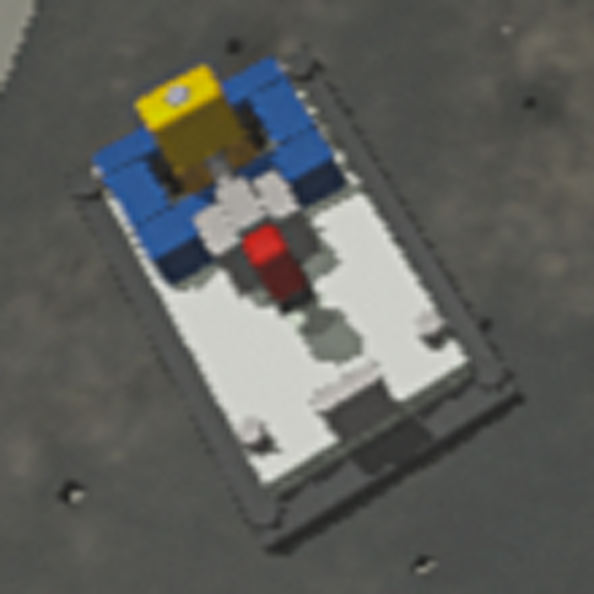

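The crop shows the top of the head centred at crop (178,96) and the red grip's top at crop (265,244). The base's long edges run from the upper left to the lower right.

```bash
python3 - <<'E'
from h import *
f=lambda x,y:(130+x/5.4-.4,220+y/5.4-.4)
h=onz("scene",f(178,96),.116);g=onz("scene",f(265,244),.110)
print(h,g,np.linalg.norm((h-g)[:2]),np.arctan2(*(h-g)[1::-1]))
# long edge of jaw block top front edge, base corners
for a,b,z in [((135,100),(207,65),.116),((150,128),(220,95),.116),((80,195),(270,548),.012),((305,60),(520,398),.012),((270,548),(520,398),.012),((95,158),(280,58),.058),((165,262),(95,158),.058)]:
    p,q=onz("scene",f(*a),z),onz("scene",f(*b),z); print(p.round(4),q.round(4),np.linalg.norm(p-q).round(4),np.arctan2(*(q-p)[1::-1]).round(3))
# stereo with side
o1,d1=ray("scene",f(178,96)); o2,d2=ray("side",(186.6,180.5))
t=np.linalg.lstsq(np.c_[d1,-d2],o2-o1,rcond=None)[0]; print(o1+d1*t[0],o2+d2*t[1])
print(proj("side",h))
E
```

```text
[0.45449805 0.37335123 0.116     ] [0.40153283 0.33033328 0.11      ] 0.06823385757445552 0.6821311919493787
[0.4516 0.3889 0.116 ] [0.4681 0.3655 0.116 ] 0.0286 -0.956
[0.4408 0.3806 0.116 ] [0.4562 0.3579 0.116 ] 0.0274 -0.975
[0.4549 0.4427 0.012 ] [0.3183 0.3328 0.012 ] 0.1753 -2.465
[0.5246 0.3623 0.012 ] [0.3842 0.2472 0.012 ] 0.1815 -2.455
[0.3183 0.3328 0.012 ] [0.3842 0.2472 0.012 ] 0.108 -0.915
[0.4522 0.4217 0.058 ] [0.5019 0.358  0.058 ] 0.0808 -0.908
[0.4114 0.3836 0.058 ] [0.4522 0.4217 0.058 ] 0.0559 0.752
[0.45544689 0.37411922 0.11397466] [0.44887833 0.37430152 0.11096654]
(np.float64(189.02969753503493), np.float64(177.99654878178075))
```

```bash
python3 -m pendant '{"slide":[[0,0,0],[0,0,0],[0,0,0],[0,0,0],[0,0,0],[0,0,0],[0,0,0],[0,0,0],[0,0,0],[0,0,0]],"dr":[[0,0,-0.6],[0,0,-1],[0,0,-1],[0,0,-1],[0,0,-1],[0,0,-1],[0,0,-1],[0,0,-1],[0,0,-1],[0,0,-0.2]],"claw":[1,1,1,1,1,1,1,1,1,1]}' 50
python3 -m pendant '{"slide":[[0,-0.08,0],[0.01,-0.12,0],[0.01,-0.14,0],[0.02,-0.14,0],[0.02,-0.14,0],[0.01,-0.14,0],[0.01,-0.12,0],[0,-0.08,0],[0,-0.04,0],[0,0,0]],"dr":[[0,0,0],[0,0,0],[0,0,0],[0,0,0],[0,0,0],[0,0,0],[0,0,0],[0,0,0],[0,0,0],[0,0,0]],"claw":[1,1,1,1,1,1,1,1,1,1]}'
python3 - <<'E'
from h import *
s=arm.observe();print(s["position"],R.from_rotvec(s["ee_rot"]).as_matrix().round(3),s["joints"].round(2),s["clock"])
c=arm.calibration("wrist");print(c)
im=arm.get_image("wrist");cv2.imwrite("pics/w1.png",im[:,:,::-1])
E
```

```text
clock: 1.1
position: [0.2312, 0.5804, 0.2263]
ee_rot: [1.047, -2.961, 0.001]
force: [0.3, -0.1, -0.7]
width: 1.0
gripper_force: 0.0
clock: 2.1
position: [0.4013, 0.3308, 0.2267]
ee_rot: [-1.037, 2.965, -0.001]
force: [-0.1, 0.5, -0.4]
width: 0.999
gripper_force: 0.0
[0.40128532 0.33076977 0.22667645] [[-0.782 -0.623  0.   ]
 [-0.623  0.782 -0.   ]
 [ 0.    -0.    -1.   ]] [-0.69  0.27 -0.13  1.82  0.04  1.05  1.41] 2.1
{'K': array([[325.1922621 ,   0.        , 280.91437798],
       [  0.        , 325.1922621 , 208.4409907 ],
       [  0.        ,   0.        ,   1.        ]]), 'xyz': array([0.34512891, 0.28507025, 0.38571412]), 'orientation': array([-0.14353214, -0.29729642,  2.2294254 ])}
```

View pics/w1.png

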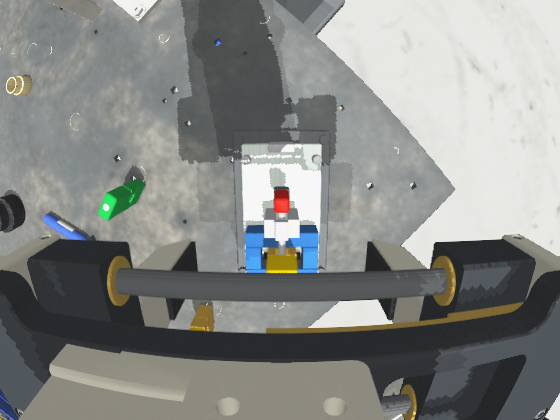

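The wrist view shows the fixture straight under the tool and square to it. The red grip is at about (281,200) and the yellow head at (282,262), partly behind the gripper's cross-bar.

```bash
cat >> h.py <<'E'
def wray(uv,c):
    K=c["K"];x=(uv[0]-K[0,2])/K[0,0];y=(uv[1]-K[1,2])/K[1,1];r=np.hypot(x,y)
    d=np.array([np.sin(r)*x/r,-np.sin(r)*y/r,-np.cos(r)])
    return np.array(c["xyz"]),R.from_rotvec(c["orientation"]).apply(d)
def wonz(uv,z,c):
    o,d=wray(uv,c);return o+d*(z-o[2])/d[2]
E
python3 - <<'E'
from h import *
c=arm.calibration("wrist");s=arm.observe();M=R.from_rotvec(s["ee_rot"]).as_matrix()
im=cv2.imread("pics/w1.png")[:,:,::-1].copy()
for st,ce,m in blobs(im,"r")+blobs(im,"y"):
    print(st,ce.round(1))
    if abs(ce[0]-281)<30: print([tuple(im[v,281]) for v in range(st[1],st[1]+st[3],2)])
def rel(uv,z): return (M.T@(wonz(uv,z,c)-s["position"])).round(4)*1000
for uv in [(281,187),(281,195),(281,212),(274,200),(289,200)]: print(uv,rel(uv,.110))
# base edges at z .012, row 180: dark borders; nest plate white edges
g=cv2.cvtColor(im,cv2.COLOR_RGB2GRAY)
print(g[165,225:340]); print(rel((241,165),.02),rel((322,165),.02),rel((245,235),.058),rel((319,235),.058))
E
```

```text
[274 190  15  23 320] [281.1 201.2]
[(np.uint8(129), np.uint8(28), np.uint8(26)), (np.uint8(130), np.uint8(29), np.uint8(25)), (np.uint8(130), np.uint8(30), np.uint8(24)), (np.uint8(131), np.uint8(28), np.uint8(23)), (np.uint8(176), np.uint8(31), np.uint8(27)), (np.uint8(243), np.uint8(56), np.uint8(45)), (np.uint8(247), np.uint8(73), np.uint8(61)), (np.uint8(247), np.uint8(73), np.uint8(61)), (np.uint8(247), np.uint8(70), np.uint8(58)), (np.uint8(247), np.uint8(63), np.uint8(51)), (np.uint8(246), np.uint8(62), np.uint8(47)), (np.uint8(239), np.uint8(87), np.uint8(84))]
[266 248  32  25 675] [281.5 261.1]
[(np.uint8(149), np.uint8(148), np.uint8(150)), (np.uint8(149), np.uint8(148), np.uint8(150)), (np.uint8(150), np.uint8(149), np.uint8(151)), (np.uint8(150), np.uint8(144), np.uint8(127)), (np.uint8(151), np.uint8(129), np.uint8(10)), (np.uint8(152), np.uint8(129), np.uint8(10)), (np.uint8(152), np.uint8(129), np.uint8(10)), (np.uint8(153), np.uint8(129), np.uint8(10)), (np.uint8(153), np.uint8(130), np.uint8(10)), (np.uint8(152), np.uint8(130), np.uint8(10)), (np.uint8(156), np.uin
[... 643 characters left out ...]
81, 187) [ 16.7  -0.6 116.7]
(281, 195) [  9.6  -0.6 116.7]
(281, 212) [ -5.8  -0.6 116.7]
(274, 200) [  5.1  -6.7 116.7]
(289, 200) [  5.1   6.4 116.7]
[130 128 128 129 130 129 131 132  98 123 141 142 142 142 139 139 176 246
 247 246 246 247 247 247 247 247 247 247 247 247 247 247 247 247 247 247
 247 247 247 247 247 247 247 247 247 247 247 247 247 247 247 247 247 247
 247 247 247 247 247 247 247 247 247 247 247 247 247 247 247 247 247 247
 247 247 247 226 183 187 188 188 185 203 233 235 232 233 233 232 231 232
 231 224 224 182 185 206 141 117  83 119 143 137 117 111 102 138 138 138
 139 140 140 139 139 138 139]
[ 24.1 -46.1 206.7] [ 24.3  46.  206.7] [-46.3 -39.2 168.7] [-46.2  40.4 168.7]
```

```bash
python3 -m pendant '{"slide":[[0,0,0.05],[0,0,0.1],[0,0,0.12],[0,0,0.1],[0,0,0.07],[0,0,0.035],[0,0,0],[0,0,0],[0,0,0],[0,0,0]],"dr":[[0,0,0],[0,0,0],[0,0,0],[0,0,0],[0,0,0],[0,0,0],[0,0,0],[0,0,0],[0,0,0],[0,0,0]],"claw":[1,1,1,1,1,1,1,0,0,0]}' 15
python3 -m pendant '{"slide":[[0,0,0],[0,0,0],[0,0,0],[0,0,0],[0,0,0],[0,0,0]],"dr":[[0,0,0],[0,0,0],[0,0,0],[0,0,0],[0,0,0],[0,0,0]],"claw":[0,0,0,0,0,0]}'
```

```text
clock: 3.15
position: [0.4009, 0.3325, 0.0853]
ee_rot: [-1.043, 2.962, 0.001]
force: [-0.0, 0.2, -0.2]
width: 0.788
gripper_force: 0.0
clock: 3.75
position: [0.4004, 0.3318, 0.0842]
ee_rot: [1.043, -2.963, -0.0]
force: [0.0, -0.2, -0.1]
width: 0.267
gripper_force: 0.0
```

```bash
python3 -m pendant '{"slide":[[0,0,0],[0,0,0],[0,0,0],[0,0,0],[0,0,0]],"dr":[[0,0,0],[0,0,0],[0,0,0],[0,0,0],[0,0,0]],"claw":[0,0,0,0,0]}'
python3 -m pendant '{"slide":[[0.01,0,0],[0.015,0,0],[0.02,0,0],[0.02,0,0],[0.02,0,0],[0.015,0,0],[0.01,0,0],[0.005,0,0],[0,0,0],[0,0,0]],"dr":[[0,0,0],[0,0,0],[0,0,0],[0,0,0],[0,0,0],[0,0,0],[0,0,0],[0,0,0],[0,0,0],[0,0,0]],"claw":[0,0,0,0,0,0,0,0,0,0]}'
```

```text
clock: 4.25
position: [0.401, 0.3311, 0.0842]
ee_rot: [-1.042, 2.963, -0.001]
force: [2.7, -5.1, 0.3]
width: 0.153
gripper_force: 15.0
clock: 5.25
position: [0.3748, 0.31, 0.0842]
ee_rot: [-1.041, 2.962, -0.0]
force: [6.8, -2.7, -4.8]
width: 0.15
gripper_force: 15.0
```

```bash
python3 -m pendant '{"slide":[[0.005,0,0],[0.005,0,0],[0.003,0,0],[0,0,0],[0,0,0]],"dr":[[0,0,0],[0,0,0],[0,0,0],[0,0,0],[0,0,0]],"claw":[0,0,0,0,0]}'
```

```text
clock: 5.75
position: [0.3743, 0.3097, 0.0846]
ee_rot: [-1.039, 2.957, 0.003]
force: [16.3, 4.0, -14.7]
width: 0.155
gripper_force: 15.0
```

```bash
python3 -m pendant '{"slide":[[-0.008,0,0],[0,0,0],[0,0,0],[0,0,0],[0,0,0],[0,0,0],[0,0,-0.03],[0,0,-0.08],[0,0,-0.08],[0,0,-0.03]],"dr":[[0,0,0],[0,0,0],[0,0,0],[0,0,0],[0,0,0],[0,0,0],[0,0,0],[0,0,0],[0,0,0],[0,0,0]],"claw":[0,0.7,0.7,0.7,0.7,0.7,0.7,0.7,0.7,0.7]}'
python3 - <<'E'
from h import *
c=arm.calibration("wrist");s=arm.observe();M=R.from_rotvec(s["ee_rot"]).as_matrix()
print(s["position"],s["ee_rot"])
im=arm.get_image("wrist")
def rel(uv,z): return (M.T@(wonz(uv,z,c)-s["position"])).round(4)*1000
for st,ce,m in blobs(im,"r")+blobs(im,"y"):
    if abs(ce[0]-281)<40:
        print(st,ce.round(1),rel(ce,.11))
        x,y,w,h=st[:4]; print(rel((x,ce[1]),.116),rel((x+w,ce[1]),.116),rel((ce[0],y+h),.116),rel((ce[0],y),.116))
sc=arm.get_image("scene");a=sc[215:335,110:260,::-1]
cv2.imwrite("pics/v2.png",np.hstack([cv2.resize(im[120:360,160:400,::-1],(400,400)),cv2.resize(a,(400,400))]))
E
```

```text
clock: 6.75
position: [0.3731, 0.3102, 0.1527]
ee_rot: [-1.042, 2.96, 0.002]
force: [-0.3, 0.4, -0.9]
width: 0.702
gripper_force: 0.0
[0.37314403 0.31016368 0.15274705] [-1.04236506e+00  2.96033979e+00  2.33627928e-03]
[270 212  19  32 587] [279.  227.6] [ 4.5 -1.9 42.7]
[ 6.5 -7.6 36.7] [ 6.5  4.5 36.7] [-4.6 -1.9 36.8] [16.9 -1.9 36.7]
[257 313  47  19 629] [279.3 321.9] [-70.2  -1.7  43. ]
[-66.1 -17.9  37. ] [-66.1  16.1  37. ] [-75.2  -1.7  37. ] [-58.   -1.7  36.9]
[233 328  24   4  61] [244.4 329.5] [-77.8 -28.3  43. ]
[-73.7 -36.   37. ] [-73.1 -18.1  37. ] [-75.7 -27.6  37. ] [-72.  -27.4  37. ]
```

View pics/v2.png

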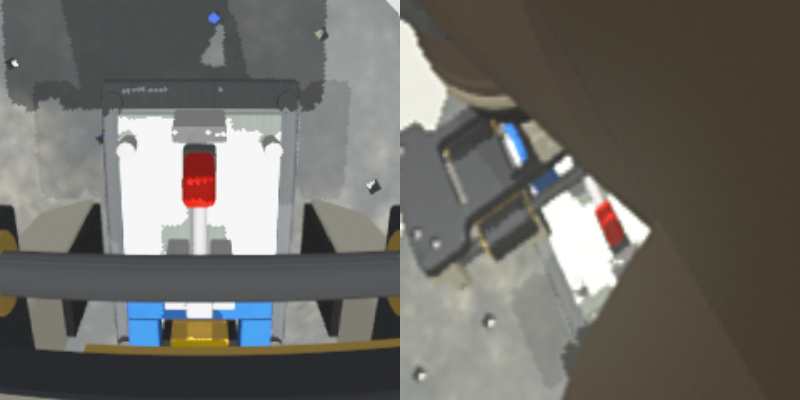

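The lock grip is now against its end stop. The head sits about 101 mm along tool -x and 1.5 mm along tool -y.

```bash
python3 -m pendant '{"slide":[[-0.04,0,0],[-0.08,-0.005,0],[-0.1,0,0],[-0.08,0,0],[-0.037,0,0],[0,0,0.04],[0,0,0.08],[0,0,0.08],[0,0,0.04],[0,0,0]],"dr":[[0,0,0],[0,0,0],[0,0,0],[0,0,0],[0,0,0],[0,0,0],[0,0,0],[0,0,0],[0,0,0],[0,0,0]],"claw":[0.7,0.7,0.7,0.7,0.7,0.7,0.7,0.7,0.7,0.7]}' 50
python3 -m pendant '{"slide":[[0,0,0],[0,0,0],[0,0,0],[0,0,0],[0,0,0],[0,0,0],[0,0,0],[0,0,0]],"dr":[[0,0,0],[0,0,0],[0,0,0],[0,0,0],[0,0,0],[0,0,0],[0,0,0],[0,0,0]],"claw":[0,0,0,0,0,0,0,0]}'
python3 - <<'E'
from h import *
im=arm.get_image("side");cv2.imwrite("pics/s3.png",cv2.resize(im[120:270,120:320,::-1],(800,600)))
E
```

```text
clock: 7.85
position: [0.4503, 0.3698, 0.076]
ee_rot: [1.042, -2.959, 0.003]
force: [-0.2, 0.1, 0.2]
width: 0.701
gripper_force: 0.0
clock: 8.65
position: [0.4522, 0.3719, 0.0787]
ee_rot: [-1.043, 2.963, 0.001]
force: [-1.6, 0.5, 5.0]
width: 0.324
gripper_force: 50.0
```

View pics/s3.png

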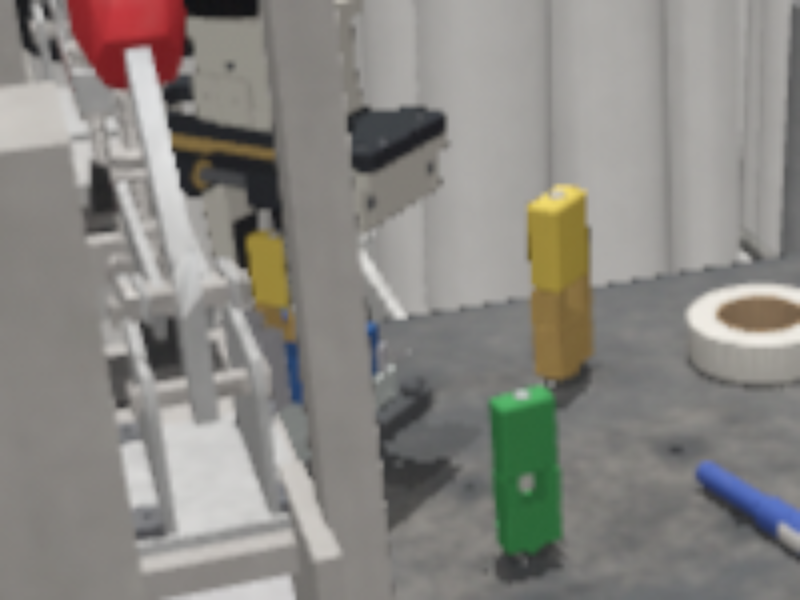

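```bash
python3 -m pendant '{"slide":[[0,0.007,0],[0,0.007,0],[0,0.007,0],[0,0,0]],"dr":[[0.5,0,0],[0.5,0,0],[0.5,0,0],[0,0,0]],"claw":[0,0,0,0]}' 60
python3 -m pendant '{"slide":[[0,-0.007,-0.001],[0,-0.007,-0.001],[0,-0.007,-0.002],[0,-0.007,-0.002],[0,-0.007,-0.001],[0,-0.007,-0.001],[0,0,0]],"dr":[[-0.5,0,0],[-0.5,0,0],[-0.5,0,0],[-0.5,0,0],[-0.5,0,0],[-0.5,0,0],[0,0,0]],"claw":[0,0,0,0,0,0,0]}'
python3 -c "
from h import *
s=arm.observe();M=R.from_rotvec(s['ee_rot']).as_matrix();print(M[2],M[:2,0],s['ft_torque'],s['position']+.034*M[:,2])"
```

```text
clock: 9.1
position: [0.4483, 0.3766, 0.0779]
ee_rot: [-1.023, 2.893, -0.267]
force: [2.0, -1.2, 2.7]
width: 0.323
gripper_force: 60.0
clock: 9.8
position: [0.4562, 0.3667, 0.0798]
ee_rot: [1.016, -2.896, -0.268]
force: [0.8, 4.9, -7.0]
width: 0.323
gripper_force: 60.0
[ 3.06817787e-04  1.83354648e-01 -9.83046784e-01] [-0.78096235 -0.62457803] [ 1.08296921 -0.25155007  0.04778384] [0.45227516 0.37155976 0.04639382]
```

```bash
cat > st.py <<'E'
from h import *
s=arm.observe();M=R.from_rotvec(s['ee_rot']).as_matrix();print('zrow',M[2].round(3),'pivot',(s['position']+.034*M[:,2]).round(4),'F',s['force'].round(1),'t',s['clock'])
E
python3 -m pendant '{"slide":[[0,0.008,-0.001],[0,0.008,-0.002],[0,0.008,-0.002],[0,0.008,-0.001],[0,0.008,-0.001],[0,-0.008,-0.001],[0,-0.008,-0.002],[0,-0.008,-0.002],[0,-0.008,-0.001],[0,-0.008,-0.001]],"dr":[[0.6,0,0],[0.6,0,0],[0.6,0,0],[0.6,0,0],[0.6,0,0],[-0.6,0,0],[-0.6,0,0],[-0.6,0,0],[-0.6,0,0],[-0.6,0,0]],"claw":[0,0,0,0,0,0,0,0,0,0]}'; python3 st.py
python3 -m pendant '{"slide":[[0,0.008,-0.001],[0,0.008,-0.002],[0,0.008,-0.002],[0,0.008,-0.001],[0,0.008,-0.001]],"dr":[[0.6,0,0],[0.6,0,0],[0.6,0,0],[0.6,0,0],[0.6,0,0]],"claw":[0,0,0,0,0]}'; python3 st.py
```

```text
clock: 10.8
position: [0.454, 0.369, 0.085]
ee_rot: [1.023, -2.892, -0.27]
force: [-2.3, 8.6, -17.1]
width: 0.321
gripper_force: 59.9
zrow [-0.     0.185 -0.983] pivot [0.4501 0.3739 0.0516] F [ -2.3   8.6 -17.1] t 10.8
clock: 11.3
position: [0.4502, 0.3734, 0.0873]
ee_rot: [-1.016, 2.896, -0.27]
force: [7.4, -2.9, -17.0]
width: 0.324
gripper_force: 59.9
zrow [ 0.001 -0.185 -0.983] pivot [0.4541 0.3685 0.0539] F [  7.4  -2.9 -17. ] t 11.3
```

```bash

python3 -m pendant '{"slide":[[0,-0.008,0],[0,-0.008,0],[0,-0.008,0],[0,-0.008,0],[0,-0.008,0],[0,0,0],[0,0,0]],"dr":[[-0.6,0,0],[-0.6,0,0],[-0.6,0,0],[-0.6,0,0],[-0.6,0,0],[0,0,0],[0,0,0]],"claw":[0,0,0,0,0,0,0]}'; python3 st.py
python3 -m pendant '{"slide":[[0,0.008,0],[0,0.008,0],[0,0.008,0],[0,0,0]],"dr":[[0.6,0,0],[0.6,0,0],[0.3,0,0],[0,0,0]],"claw":[0,0,0,0]}'; python3 st.py
python3 - <<'E'
from h import *
im=arm.get_image("side");sc=arm.get_image("scene")
cv2.imwrite("pics/s4.png",np.hstack([cv2.resize(im[150:240,150:240,::-1],(400,400)),cv2.resize(sc[215:335,110:230,::-1],(400,400))]))
E
```

```text
clock: 12.0
position: [0.4554, 0.3667, 0.0881]
ee_rot: [1.018, -2.895, -0.264]
force: [-1.2, 2.9, -3.5]
width: 0.322
gripper_force: 60.0
zrow [ 0.001  0.181 -0.983] pivot [0.4515 0.3715 0.0547] F [-1.2  2.9 -3.5] t 12.0
clock: 12.4
position: [0.4517, 0.3714, 0.0888]
ee_rot: [-1.046, 2.962, -0.007]
force: [3.0, -1.5, -4.5]
width: 0.324
gripper_force: 60.0
zrow [ 0.001 -0.004 -1.   ] pivot [0.4517 0.3712 0.0548] F [ 3.  -1.5 -4.5] t 12.4
```

View pics/s4.png

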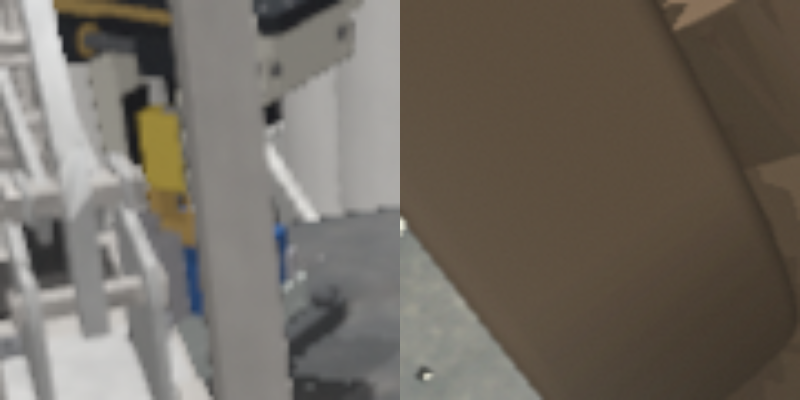

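```bash

python3 -m pendant '{"slide":[[0,0.0068,-0.001],[0,0.0068,-0.001],[0,0.0054,-0.001],[0,-0.0054,-0.001],[0,-0.0054,-0.001],[0,-0.0054,-0.001],[0,-0.0054,-0.001],[0,-0.0054,-0.001],[0,-0.0054,-0.001],[0,-0.0054,-0.001]],"dr":[[0.5,0,0],[0.5,0,0],[0.4,0,0],[-0.4,0,0],[-0.4,0,0],[-0.4,0,0],[-0.4,0,0],[-0.4,0,0],[-0.4,0,0],[-0.4,0,0]],"claw":[0,0,0,0,0,0,0,0,0,0]}'; python3 st.py
python3 -m pendant '{"slide":[[0,0.0054,-0.001],[0,0.0054,-0.001],[0,0.0054,-0.001],[0,0.0054,-0.001],[0,0.0054,-0.001],[0,0.0054,-0.001],[0,0.0054,-0.001],[0,0,0]],"dr":[[0.4,0,0],[0.4,0,0],[0.4,0,0],[0.4,0,0],[0.4,0,0],[0.4,0,0],[0.4,0,0],[0,0,0]],"claw":[0,0,0,0,0,0,0,0]}'; python3 st.py
```

```text
clock: 13.5
position: [0.4547, 0.3674, 0.0913]
ee_rot: [1.021, -2.9, -0.247]
force: [1.1, 1.6, -13.7]
width: 0.324
gripper_force: 59.9
zrow [ 0.001  0.169 -0.986] pivot [0.451  0.3718 0.0578] F [  1.1   1.6 -13.7] t 13.5
clock: 14.3
position: [0.4472, 0.3765, 0.0936]
ee_rot: [-1.025, 2.901, -0.249]
force: [3.2, -0.6, -9.5]
width: 0.324
gripper_force: 60.0
zrow [ 0.002 -0.17  -0.985] pivot [0.4508 0.3719 0.0601] F [ 3.2 -0.6 -9.5] t 14.3
```

```bash

for i in 1; do python3 -m pendant '{"slide":[[0,-0.0054,-0.001],[0,-0.0054,-0.001],[0,-0.0054,-0.001],[0,-0.0054,-0.001],[0,-0.0054,-0.001],[0,-0.0054,-0.001],[0,-0.0054,-0.001],[0,0,0]],"dr":[[-0.4,0,0],[-0.4,0,0],[-0.4,0,0],[-0.4,0,0],[-0.4,0,0],[-0.4,0,0],[-0.4,0,0],[0,0,0]],"claw":[0,0,0,0,0,0,0,0]}'; done; python3 st.py
python3 -m pendant '{"slide":[[0,0.0054,-0.001],[0,0.0054,-0.001],[0,0.0054,-0.001],[0,0.0054,-0.001],[0,0.0054,-0.001],[0,0.0054,-0.001],[0,0.0054,-0.001],[0,0,0]],"dr":[[0.4,0,0],[0.4,0,0],[0.4,0,0],[0.4,0,0],[0.4,0,0],[0.4,0,0],[0.4,0,0],[0,0,0]],"claw":[0,0,0,0,0,0,0,0]}'; python3 st.py
python3 -m pendant '{"slide":[[0,-0.0054,-0.001],[0,-0.0054,-0.001],[0,-0.0054,-0.001],[0,-0.0054,-0.001],[0,-0.0054,-0.001],[0,-0.0054,-0.001],[0,-0.0054,-0.001],[0,0,0]],"dr":[[-0.4,0,0],[-0.4,0,0],[-0.4,0,0],[-0.4,0,0],[-0.4,0,0],[-0.4,0,0],[-0.4,0,0],[0,0,0]],"claw":[0,0,0,0,0,0,0,0]}'; python3 st.py
```

```text
clock: 15.1
position: [0.4554, 0.3661, 0.096]
ee_rot: [1.016, -2.901, -0.246]
force: [1.4, -0.7, -10.8]
width: 0.32
gripper_force: 60.0
zrow [ 0.002  0.169 -0.986] pivot [0.4518 0.3705 0.0625] F [  1.4  -0.7 -10.8] t 15.1
clock: 15.9
position: [0.4463, 0.3774, 0.0986]
ee_rot: [-1.026, 2.9, -0.248]
force: [0.0, -0.4, -9.4]
width: 0.326
gripper_force: 60.0
zrow [ 0.002 -0.169 -0.986] pivot [0.4499 0.3729 0.0651] F [ 0.  -0.4 -9.4] t 15.9
clock: 16.7
position: [0.4555, 0.3659, 0.1012]
ee_rot: [1.016, -2.901, -0.245]
force: [0.4, -2.2, -9.6]
width: 0.321
gripper_force: 60.0
zrow [ 0.002  0.168 -0.986] pivot [0.4518 0.3703 0.0677] F [ 0.4 -2.2 -9.6] t 16.7
```

```bash

python3 -m pendant '{"slide":[[0,0.0054,-0.001],[0,0.0054,-0.001],[0,0.0054,-0.001],[0,0.0054,-0.001],[0,0.0054,-0.001],[0,0.0054,-0.001],[0,0.0054,-0.001],[0,0,0]],"dr":[[0.4,0,0],[0.4,0,0],[0.4,0,0],[0.4,0,0],[0.4,0,0],[0.4,0,0],[0.4,0,0],[0,0,0]],"claw":[0,0,0,0,0,0,0,0]}'; python3 st.py
python3 -m pendant '{"slide":[[0,-0.0054,-0.001],[0,-0.0054,-0.001],[0,-0.0054,-0.001],[0,-0.0054,-0.001],[0,-0.0054,-0.001],[0,-0.0054,-0.001],[0,-0.0054,-0.001],[0,0,0]],"dr":[[-0.4,0,0],[-0.4,0,0],[-0.4,0,0],[-0.4,0,0],[-0.4,0,0],[-0.4,0,0],[-0.4,0,0],[0,0,0]],"claw":[0,0,0,0,0,0,0,0]}'; python3 st.py
python3 -m pendant '{"slide":[[0,0.0054,-0.001],[0,0.0054,-0.001],[0,0.0054,-0.001],[0,0.0054,-0.001],[0,0.0054,-0.001],[0,0.0054,-0.001],[0,0.0054,-0.001],[0,0,0]],"dr":[[0.4,0,0],[0.4,0,0],[0.4,0,0],[0.4,0,0],[0.4,0,0],[0.4,0,0],[0.4,0,0],[0,0,0]],"claw":[0,0,0,0,0,0,0,0]}'; python3 st.py
```

```text
clock: 17.5
position: [0.4444, 0.3796, 0.1039]
ee_rot: [-1.03, 2.9, -0.243]
force: [-8.7, 3.5, -3.7]
width: 0.321
gripper_force: 60.0
zrow [ 0.001 -0.166 -0.986] pivot [0.4479 0.3752 0.0704] F [-8.7  3.5 -3.7] t 17.5
clock: 18.3
position: [0.4578, 0.3662, 0.1073]
ee_rot: [1.017, -2.906, -0.245]
force: [0.4, -0.5, -0.7]
width: 0.321
gripper_force: 60.0
zrow [-0.003  0.167 -0.986] pivot [0.4543 0.3707 0.0737] F [ 0.4 -0.5 -0.7] t 18.3
clock: 19.1
position: [0.446, 0.3801, 0.1094]
ee_rot: [-1.028, 2.897, -0.242]
force: [-0.5, 0.7, -2.9]
width: 0.321
gripper_force: 60.0
zrow [-0.002 -0.167 -0.986] pivot [0.4497 0.3757 0.0758] F [-0.5  0.7 -2.9] t 19.1
```

```bash

python3 -m pendant '{"slide":[[0,0,-0.01],[0,-0.0054,-0.01],[0,-0.0054,-0.01],[0,-0.0054,-0.005],[0,-0.003,0],[0,0,0],[0,0,0],[0,0,0]],"dr":[[-0.2,0,0],[-0.4,0,0],[-0.4,0,0],[-0.3,0,0],[-0.1,0,0],[0,0,0],[0,0,0],[0,0,0]],"claw":[0,0,0,0,0,0,0,0]}'; python3 st.py
python3 -c "
from h import *
s=arm.observe();M=R.from_rotvec(s['ee_rot']).as_matrix();print(M.T@(np.array([.452,.3717,.1145])-s['position'])/.3)"
```

```text
clock: 19.9
position: [0.4503, 0.3736, 0.1197]
ee_rot: [1.045, -2.963, -0.0]
force: [0.3, 0.2, -1.6]
width: 0.326
gripper_force: 60.0
zrow [ 0.  0. -1.] pivot [0.4503 0.3736 0.0857] F [ 0.3  0.2 -1.6] t 19.9
[-0.00040977 -0.00862726  0.017258  ]
```

```bash

python3 -m pendant '{"slide":[[0,-0.003,0],[0,-0.003,0],[0,-0.002,0],[0,0,0],[0,0,0],[0,0,0]],"dr":[[0,0,0],[0,0,0],[0,0,0],[0,0,0],[0,0,0],[0,0,0]],"claw":[0,0,0,0,0,0]}'; python3 st.py
python3 - <<'E'
from h import *
im=arm.get_image("side");w=arm.get_image("wrist");c=arm.calibration("wrist")
cv2.imwrite("pics/s5.png",np.hstack([cv2.resize(im[150:240,150:240,::-1],(400,400),interpolation=2),cv2.resize(w[150:350,180:380,::-1],(400,400))]))
for st,ce,m in blobs(im,"y"): print(st,ce)
t=arm.observe()["position"]
for z in (.0707,.1007,.1167): print(z,[np.round(proj("side",[t[0]+a*-.623,t[1]+a*.782,z]),1) for a in (-.015,.015)])
E
```

```text
clock: 20.5
position: [0.4522, 0.3714, 0.1197]
ee_rot: [-1.044, 2.963, 0.0]
force: [-0.3, 0.1, -2.5]
width: 0.326
gripper_force: 60.0
zrow [-0.  0. -1.] pivot [0.4522 0.3714 0.0857] F [-0.3  0.1 -2.5] t 20.5
[180 161  10  19 145] [184.24137931 170.16551724]
[252 169  15  24 280] [259.01071429 181.15      ]
[412 292   7  40 184] [415.1576087  312.10326087]
0.0707 [array([196.2, 199. ]), array([185. , 196.7])]
0.1007 [array([194.7, 186.2]), array([183.4, 184. ])]
0.1167 [array([193.9, 179.3]), array([182.5, 177.1])]
```

View pics/s5.png

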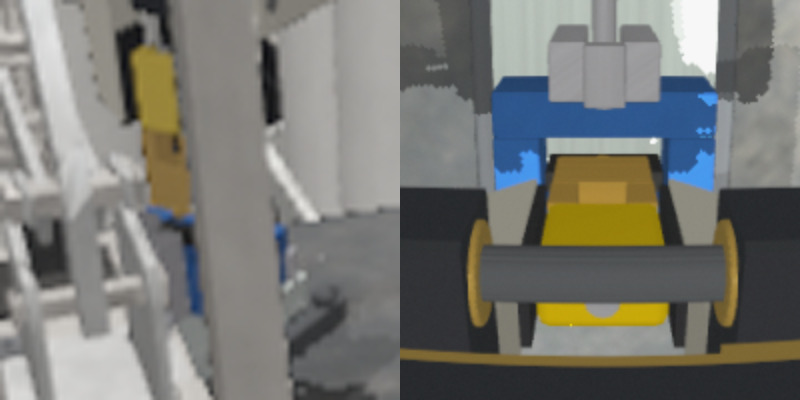

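The block is upright and centred over the slot, with its nose roughly 9–13 mm above the mouth. I'll raise it 3 mm for margin, let it settle, and hand in.

```bash

python3 -m pendant '{"slide":[[0,0,-0.005],[0,0,-0.005],[0,0,0],[0,0,0],[0,0,0],[0,0,0],[0,0,0],[0,0,0]],"dr":[[0,0,0],[0,0,0],[0,0,0],[0,0,0],[0,0,0],[0,0,0],[0,0,0],[0,0,0]],"claw":[0,0,0,0,0,0,0,0]}'; python3 st.py; python3 -c "
from cell import arm
print(arm.sign_off())"
```

```text
clock: 21.4
position: [0.4522, 0.3713, 0.1227]
ee_rot: [1.043, -2.963, -0.0]
force: [-0.5, 0.2, -2.6]
width: 0.323
gripper_force: 60.0
zrow [ 0.  0. -1.] pivot [0.4522 0.3713 0.0887] F [-0.5  0.2 -2.6] t 21.4
the job is handed in; nothing more can be done
None
```

I slid the lock to its end stop, rocked the block free, and handed the job in at 21.4 s with the block held upright over its slot, its nose an estimated 12–16 mm above the mouth; downward force at the readings peaked at about 17 N, just under the nest plate's 18 N, and I did not measure the plate's lift directly.

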